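# Hook the support bracket into the slotted stand

### The job

Pick up the loose support bracket and mount it on the slotted stand: find the two slots with its hook tabs, press the tabs through gently until the flange is flush, then press the bracket down until both hooks are fully home, and let go. Do not force the stand, and leave everything else on the worktop where it is.

Things in the scene. Friction and masses are not known exactly. Their poses are not given: they have to be found in the camera images.
- bracket: loose grey metal bracket, 0.18 to 0.29 kg, standing on its foot. Origin: middle of the flange's rear face at its underside; z up, x out of the rear face (the way the tabs point). Upright flange 6 thick, 40 wide, 100 high; flat foot 8 thick, 40 wide, ending in two prongs at x = -108; central web between them. Mounted, its axes are the stand's
- web_grip (a point): good grip on the bracket's central web, taken from above across the web (fingers closing along y): bracket x = -36, z = 50. The web is 12 thick, x = -62 to -6, and reaches up to z = 66
- ledge (a point): middle of the flat press ledge on top of the flange: bracket x = -11, z = 100. The ledge is 22 (x) by 40 (y); press down here to seat the bracket
- tab_tip (a point): middle of the lower hook tab's end (bracket x = 13, z = 24). Two equal tabs, the upper 44 higher, both 12 wide and centred on y = 0. Each: a neck 8 high from x = 0 to 13, underside at z = 20 (upper: 64), and at its end a hook, x = 7 to 13, that hangs 10 below the neck's underside
- stand: aluminium stand, does not move, base plate 130 x 130 x 12, upright channel to z = 165 holding a steel strip 48 wide, 5 thick, 92 high. Origin: on the worktop below the middle of the strip's front face; z up; the front face is the plane x = 0 and looks to -x. Two slots 16 wide, 22 high, 44 apart, centred on y = 0. Push with at most 25 N in any direction: strip and tabs are damaged at 40 N in all, the wedges' squeeze included
- slot_mark (a point): nominal middle of the lower slot's lower edge, on the stand's front face 105 above the worktop. The strip was clamped by eye: both slots together lie up to 12 higher or lower than nominal, and no reading shows it; feel or see it. The tabs enter when the bracket is 10 to 14 above its seated height; seated, its origin is nominally 85 (73 to 97) above the worktop, rear face on the strip
- shoe_low (a joint): sprung wedge hidden behind the strip below the lower slot: 0 when free, about 0.0027 m when the hook is fully down and the flange flush. The wedges resist the last 6 mm of the way down with some 3 to 20 N in all, so the bracket's weight does not seat it: press until it stops hard
- shoe_high (a joint): the same below the upper slot
- beaker: bystander: clear beaker, 54 across, 70 high; origin at its underside
- dropper: bystander: small brown bottle with black cap, 36 across, 78 high; origin at its underside
- crucible_block: bystander: wooden block with four pockets, 52 x 132 x 26; origin at its underside
- timer: bystander: small light timer with three buttons, 62 x 66 x 23; origin at its underside

How it is judged:
By the outcome, as a careful person would: the job done as asked, in the order asked, and still so for the second after the job is handed in, with the robot touching nothing.
It also fails if it takes over 64 s, if anything falls off the work surface, if the arm or the gripper's body presses on something with over 40 N, if the wrist force passes 120 N, or if a joint passes its speed limit or range.

### The arm

A 6-joint arm with a two-finger parallel gripper is mounted at the origin on a cart in front of the work surface, level with it; the furniture and walls round the work are solid. World frame = base frame: x ahead of the robot, y to its left, z up, the work surface at z = 0. Lengths are in m, angles in rad, forces in N, time in s.
With the tool pointing down it reaches from about 0.25 to 0.725 m from the base axis. Payload 4 kg.
Tool frame: the origin (TCP) lies midway between the tips of the shut fingers; the grasp point (between the pads) lies 19 mm behind it; z points along the fingers, y is the direction in which the jaws open and shut (so a half turn about z gives the same grasp; the last joint's range is limited). The gripper opens to 85 mm and grips with 20 to 120 N. Pads are 22 mm wide; open, the fingers measure 114 mm over their backs; the gripper's body (76 mm by 85 mm) begins 54 mm behind the grasp point. The pads swing forward as they close: fully open they stand 13 mm farther back than shut.
Start: joints at [1.131, 0.241, 0.005, 1.335, 0, 1.571], TCP at [0.213, 0.452, 0.231] pointing down, gripper open.
Joint ranges: [-2.72, 2.72], [-1.05, 1.87], [-1.09, 1.28], [-1.99, 2.15], [-1.42, 1.44], [-3.14, 3.14]. Speed limits (rad/s): [2.79, 2.79, 3.14, 3.14, 3.14, 3.14].

### API

Orientations are given as a unit quaternion [x, y, z, w].
In Python, from workcell import get_obs, camera, camera_model, job_done, masks_of gives the robot as it stands.
- The arm moves only by the tool jog_arm, never from a script. Its argument "deltas" is a list that holds one entry, the list of rows, each a list of 7 numbers: the shift along the tool's x, y, z in mm, then the turn, a rotation vector about the tool's x, y, z in degrees, then the finger opening in mm, from 0 to 85.4. A call has 1 to 5 rows; each row shifts and turns the pose as measured when the row begins, along the tool's axes as they then stand; what a row does not reach is not made up. A row lasts 1/10 s, in which the tool goes at most 50 mm and 8.59 degrees, less where a joint would pass 70% of its speed; a pose out of reach is approached as far as the arm can. A call with a gripper value outside its range is refused whole. The fingers move at their own pace and stop on an object; the grip force is fixed at half the most. Time passes only in rows, so rows that do not move let the fingers close. It gives the time, the measured TCP pose, the force and the opening at its end, in the units of the state.
- get_obs(): the state, without advancing time (a new reading comes with each control period).
- camera(name): name is "side" or "top" or "wrist"; returns the picture (420x560x3 uint8, red, green, blue); there is no depth.
- camera_model(name): a dict with "fovy" (degrees; the focal length in pixels is half the picture's height over the tangent of half this angle, whatever the lens; pixels are square), "cx", "cy" (the principal point, pixels), "pose" (4x4, takes a point from camera to world coordinates); the wrist camera has in their place "T_tool_cam" (4x4, takes a point from camera to tool coordinates, whose origin is the TCP and whose axes are the flange's). Camera axes: x right, y down, z forward; pixel columns grow to the right and rows downward; lengths in m; the calibration is good to about 2 mm. A picture is of the moment at which its call begins: read the wrist's pose just before it. camera_model takes no time and is no camera call.
- job_done(): hands the job in, once; it reports no verdict.
Trained networks look in the newest picture that a camera, given by its name, has taken for a name from the list of things; names that differ only in an ending like _2 or _b are one class to them, and where a whole thing is asked for, a point or a joint stands for the part that bears it (a point fixed in the world has none). Each returns a list of dicts, best first, with "conf" (0 to 1); they miss things now and then, are a little off and sometimes report something else, mostly with a low value. They report only what shows in the picture. A call takes as long as a camera call.
- masks_of(target, camera): "pixels" (420x560 bool, what is visible of it) and "at" ([column, row] in pixels, amid what is visible of it).
The state is a dict: "clock": time; "joint_pos": joint angles; "joint_vel": joint speeds; "tau": joint torques, N m; "eef_pos": TCP position; "tool_rot": TCP orientation; "ft_force": force on the tool from outside, world axes, zero at the start; "ft_torque": the same for the moment, N m; "grip_width": finger opening in m.
Only numpy, scipy, OpenCV 4.12 (cv2) and the standard library are available. Lean on these libraries where they do the work, as an engineer would, in place of code of your own. Each camera call takes 0.05 s, during which the arm holds its last target. There are 200 camera calls.

## Working session

There is one attempt and no reset: what is moved stays moved. The work goes in short steps, Python scripts to look and compute and a tool call to move; the robot and the scene stay as the last step left them, time stands still between calls to the robot, and variables do not carry over. Pictures are saved under pics/ and viewed, about 8 in all and at most 12, crops included, and the job is handed in when it is done.

Besides the shell and the picture viewer there is one more tool, called after "Call:" as a command line: name --argument value ..., lists and objects as JSON in quotes. jog_arm: Moves the arm, as the interface text tells. Its arguments: {"type":"object","properties":{"deltas":{"type":"array"}},"required":["deltas"]}

```bash
mkdir -p pics; ls
python3 - <<'E'
from workcell import *
import cv2,numpy as np
o=get_obs();print({k:np.round(v,3) for k,v in o.items()})
for c in ["side","top","wrist"]:
    im=camera(c);cv2.imwrite(f"pics/{c}0.png",im[:,:,::-1])
    m=camera_model(c);print(c,{k:np.round(v,3).tolist() for k,v in m.items()})
    for t in ["bracket","stand","beaker","dropper","crucible_block","timer"]:
        print(t,[(round(d["conf"],2),np.round(d["at"]).tolist(),int(d["pixels"].sum())) for d in masks_of(t,c)][:2])
E
python3 -c "
import cv2,numpy as np
a=cv2.imread('pics/side0.png');b=cv2.imread('pics/top0.png')
cv2.imwrite('pics/a.png',cv2.resize(np.vstack([a,b]),None,fx=.71,fy=.71))"
```

```text
pics
{'clock': np.float64(0.0), 'joint_pos': array([ 1.131,  0.241,  0.004,  1.335, -0.   ,  1.571]), 'joint_vel': array([-0.   , -0.   ,  0.001, -0.   ,  0.002,  0.   ]), 'tau': array([-1.0000e-03, -3.7232e+01,  2.5241e+01,  1.7000e-02, -0.0000e+00,
        0.0000e+00]), 'eef_pos': array([0.213, 0.452, 0.23 ]), 'tool_rot': array([ 0.218,  0.976, -0.001, -0.   ]), 'ft_force': array([ 0.502, -0.171, -0.741]), 'ft_torque': array([-0.006, -0.028,  0.06 ]), 'grip_width': np.float64(0.085)}
side {'fovy': 52.147, 'cx': 274.719, 'cy': 203.61, 'pose': [[0.989, -0.078, 0.13, 0.449], [-0.151, -0.579, 0.802, -0.832], [0.013, -0.812, -0.584, 0.683], [0.0, 0.0, 0.0, 1.0]]}
bracket [(0.71, [250.0, 284.0], 1672)]
stand [(0.68, [292.0, 191.0], 2142)]
beaker [(0.97, [348.0, 288.0], 985)]
dropper [(0.67, [334.0, 244.0], 448)]
crucible_block [(0.64, [367.0, 344.0], 2240)]
timer [(0.88, [212.0, 193.0], 367)]
top {'fovy': 45.549, 'cx': 281.543, 'cy': 198.289, 'pose': [[0.03, -0.996, 0.087, 0.469], [-1.0, -0.03, 0.002, -0.089], [0.0, -0.087, -0.996, 1.324], [0.0, 0.0, 0.0, 1.0]]}
bracket [(0.67, [322.0, 234.0], 632), (0.53, [207.0, 178.0], 2409)]
stand [(0.61, [208.0, 178.0], 2501), (0.16, [348.0, 154.0], 385)]
beaker [(0.77, [352.0, 154.0], 408)]
dropper [(0.51, [296.0, 155.0], 192)]
crucible_block [(0.93, [392.0, 160.0], 1098)]
timer [(0.87, [188.0, 248.0], 643), (0.7, [350.0, 156.0], 394)]
wrist {'fovy': 69.652, 'cx': 277.756, 'cy': 208.903, 'T_tool_cam': [[-0.0, -0.962, -0.273, 0.07], [1.0, -0.0, -0.001, -0.001], [0.001, -0.273, 0.962, -0.143], [0.0, 0.0, 0.0, 1.0]]}
bracket []
stand []
beaker []
dropper []
crucible_block []
timer []
```

View pics/a.png

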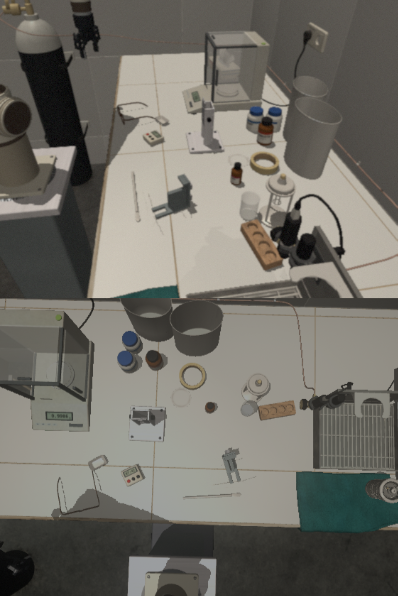

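The bracket is at about (322,234) in the top view and the stand at (208,178). I'll crop both for their orientation.

```bash
cat > h.py <<'E'
from workcell import *
import cv2,numpy as np
from scipy.spatial.transform import Rotation as R
def cam(c,o=None):
    m=camera_model(c)
    if "pose" in m: T=np.array(m["pose"])
    else:
        o=o or get_obs();W=np.eye(4);W[:3,:3]=R.from_quat(o["tool_rot"]).as_matrix();W[:3,3]=o["eef_pos"];T=W@np.array(m["T_tool_cam"])
    return T,210/np.tan(np.radians(m["fovy"])/2),m["cx"],m["cy"]
def ray(C,uv):
    T,f,cx,cy=C;d=T[:3,:3]@np.array([(uv[0]-cx)/f,(uv[1]-cy)/f,1]);return T[:3,3],d
def at_z(C,uv,z):
    p,d=ray(C,uv);return p+d*(z-p[2])/d[2]
def proj(C,P):
    T,f,cx,cy=C;q=(np.atleast_2d(P)-T[:3,3])@T[:3,:3];return np.c_[f*q[:,0]/q[:,2]+cx,f*q[:,1]/q[:,2]+cy]
E
python3 - <<'E'
from h import *
t=cv2.imread("pics/top0.png");s=cv2.imread("pics/side0.png")
def cr(i,x,y,w,h,k):return cv2.resize(i[y:y+h,x:x+w],None,fx=k,fy=k,interpolation=cv2.INTER_CUBIC)
A=np.vstack([np.hstack([cr(t,285,195,80,60,5),cr(t,165,135,80,60,5)]),np.hstack([cr(s,205,240,80,60,5),cr(s,250,130,80,60,5)*1])])
cv2.imwrite("pics/b.png",A)
C=cam("top");print(at_z(C,(322,234),.05),at_z(C,(208,178),.1))
E
```

```text
[ 0.49173986 -0.19201044  0.05      ] [0.61998275 0.09601209 0.1       ]
```

View pics/b.png

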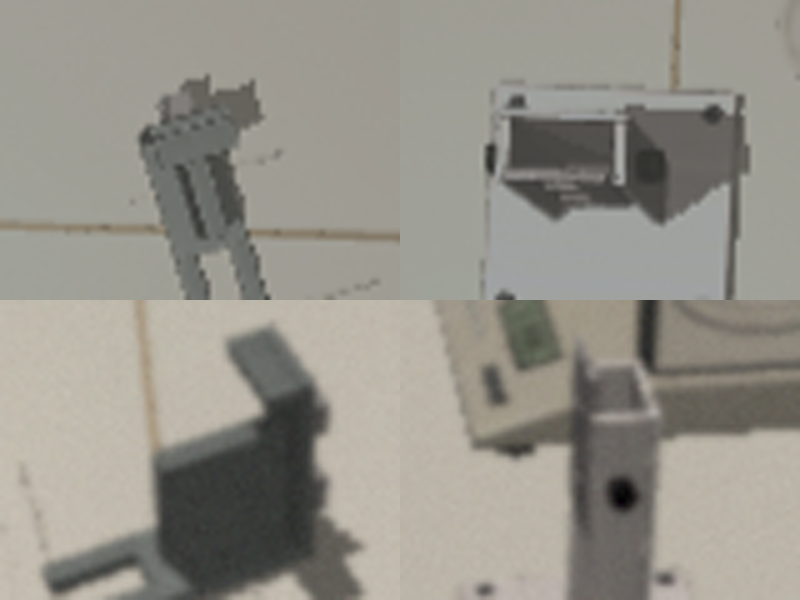

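Call:
jog_arm --deltas '[[[-19,-41,0,0,0,-8.4,85],[-13,-43,0,0,0,-8.4,85],[-7,-44,0,0,0,-8.4,85],[0,-45,0,0,-8.4,0,85],[0,-45,0,0,-8.4,0,85]]]'

```text
clock: 1.55
eef_pos: [0.2193, 0.2266, 0.2294]
tool_rot: [-0.004, 0.989, 0.0, 0.151]
ft_force: [-1.7, 0.4, 1.1]
grip_width: 0.0851
```

Call:
jog_arm --deltas '[[[0,-45,0,0,-8.4,0,85],[0,-45,0,0,-8.4,0,85],[0,-45,0,0,-8.4,0,85],[-30,0,30,0,0,0,85],[-30,0,30,0,0,0,85]]]'

```text
clock: 2.05
eef_pos: [0.2467, 0.1043, 0.216]
tool_rot: [-0.031, 0.936, 0.015, 0.35]
ft_force: [-1.0, 0.2, -0.2]
grip_width: 0.0852
```

Call:
jog_arm --deltas '[[[-36,0,32,0,0,0,85],[-36,0,32,0,0,0,85],[-36,0,32,0,0,0,85],[-36,0,32,0,0,0,85],[-36,0,32,0,0,0,85]]]'

```text
clock: 2.55
eef_pos: [0.4728, 0.127, 0.2153]
tool_rot: [-0.036, 0.935, 0.023, 0.353]
ft_force: [-1.0, 0.9, 0.5]
grip_width: 0.085
```

Call:
jog_arm --deltas '[[[-28,0,25,0,0,0,85],[0,0,0,0,0,0,85],[0,0,0,0,0,0,85]]]'

```text
clock: 2.85
eef_pos: [0.5175, 0.1283, 0.2146]
tool_rot: [-0.033, 0.935, 0.022, 0.353]
ft_force: [0.1, 0.6, -0.7]
grip_width: 0.085
```

Run:
```python
from h import *
o=get_obs();print(o["clock"],o["eef_pos"],o["tool_rot"])
im=camera("wrist");cv2.imwrite("pics/w1.png",im[:,:,::-1])
np.savez("w1.npz",p=o["eef_pos"],q=o["tool_rot"])
print([(d["conf"],d["at"]) for d in masks_of("stand","wrist")])
```

```text
2.85 [0.51752355 0.12832124 0.21461775] [-0.03305914  0.93494016  0.02213577  0.35256771]
[(0.75, [251.4, 161.2])]
```

View pics/w1.png

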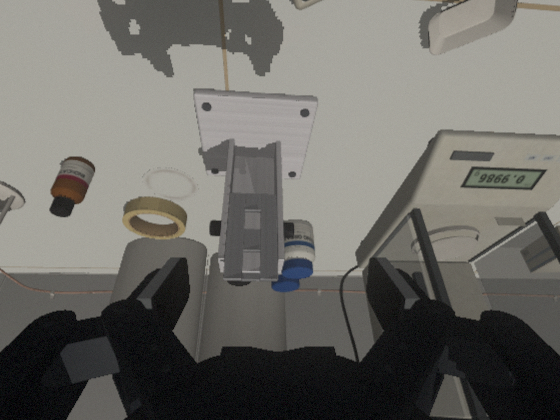

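The image is inverted. The base plate spans (195–318, 90–178), and the channel runs from (255,145) down to its top at about (252,275).

Run:
```python
import cv2
i=cv2.imread("pics/w1.png")[135:285,190:330]
i=cv2.convertScaleAbs(i,alpha=1.5)
cv2.imwrite("pics/w1c.png",cv2.resize(i,None,fx=4,fy=4,interpolation=cv2.INTER_CUBIC))
```

```text
(no output)
```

View pics/w1c.png

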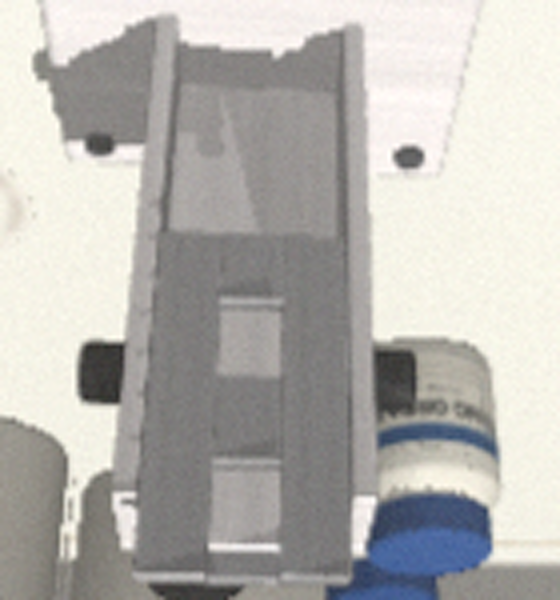

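```bash
cat > fit.py <<'E'
from h import *
from scipy.optimize import least_squares
d=np.load("w1.npz");o=dict(eef_pos=d["p"],tool_rot=d["q"]);C=cam("wrist",o)
cr=lambda l:np.array(l)/4+[190-.375,135-.375]
obs=np.vstack([cr([(220,299),(284,299),(218,376),(283,376),(214,461),(283,461),(210,549),(282,549),(168,234),(338,236),(135,577),(352,579),(113,492),(373,492),(70,158),(440,173)]),[(194,90),(318,98)]])
top_obs=np.array([(497/5+165,85/5+135),(743/5+165,95/5+135)])-.4
Ct=cam("top")
def pts(p):
    x0,y0,w,dz,zb,xb,xc,yc=p[:8]
    L=[(0,s*.008,.105+dz+h) for h in (0,.022,.044,.066) for s in(-1,1)]
    L+=[(0,s*.024,zb+h) for h in(0,.092) for s in(-1,1)]
    L+=[(xc,s*yc,.165) for s in(-1,1)]
    L+=[(xb+.065,s*.065,.012) for s in(-1,1)]+[(xb-.065,s*.065,.012) for s in(-1,1)]
    return R.from_euler("z",w).apply(L)+[x0,y0,0]
def res(p):
    P=pts(p);T=C[0].copy();T[:3,:3]=R.from_rotvec(p[11:14]).as_matrix()@T[:3,:3];T[:3,3]+=p[8:11]
    r=proj((T,*C[1:]),P)-obs
    # top view: back corners, left=+y
    rt=proj(Ct,P[[15,14]])-top_obs
    return np.r_[r.ravel(),rt.ravel()*.5,p[8:11]/.002*1,p[11:14]/.006]
s=least_squares(res,[.6,.1,0,0,.085,.02,0,.03]+[0]*6,x_scale=[.01]*14)
np.set_printoptions(suppress=True,precision=4)
print(s.x);print(np.sqrt(np.diag(np.linalg.inv(s.jac.T@s.jac)))[:8]);print(res(s.x)[:40].reshape(-1,2).round(1).tolist())
E
python3 fit.py
```

```text
[ 0.6293  0.0434 -0.1502  0.012   0.0973  0.0099  0.0098  0.0309  0.0008
 -0.0379  0.003  -0.0115 -0.0108 -0.1115]
[0.0029 0.0021 0.0088 0.0018 0.0018 0.0026 0.0043 0.0008]
[[-0.0, -0.3], [-0.2, 0.6], [-0.7, -0.4], [-0.5, 0.5], [-1.0, -0.8], [-1.1, -0.1], [-1.4, -0.2], [-1.5, 0.5], [-1.5, -1.0], [2.0, 1.4], [-1.5, -0.9], [-1.3, 0.4], [-0.5, -1.4], [-0.7, 1.3], [-1.2, -3.0], [-1.0, -0.4], [1.2, 0.3], [1.9, 4.1], [-24.9, -2.1], [-25.4, 1.3]]
```

```bash
sed -i 's#(497/5#(97/5#; s#(743/5#(343/5#' fit.py; python3 fit.py
```

```text
[ 0.6289  0.112  -0.0108  0.0085  0.0938  0.005   0.0017  0.0299 -0.
 -0.0001  0.0021 -0.0002 -0.001  -0.0004]
[0.0029 0.0021 0.0088 0.0018 0.0018 0.0025 0.0042 0.0008]
[[0.3, 0.0], [0.1, 0.6], [-0.2, -0.1], [0.1, 0.3], [-0.2, -0.6], [-0.2, -0.3], [-0.3, -0.1], [-0.3, 0.2], [-1.4, -0.2], [2.1, 1.0], [-0.3, -0.5], [0.1, -0.2], [0.6, -0.6], [0.6, 0.7], [-0.8, -1.0], [0.7, -0.8], [-1.9, 0.8], [1.0, 0.9], [-0.0, -0.0], [-0.2, -0.0]]
```

Call:
jog_arm --deltas '[[[0,-45,0,0,8.3,0,85],[0,-45,0,0,8.3,0,85],[0,-45,0,0,8.3,0,85],[0,-45,0,0,8.3,0,85],[0,-45,0,0,8.3,0,85]]]'

```text
clock: 3.45
eef_pos: [0.5206, -0.088, 0.2098]
tool_rot: [-0.054, 0.998, 0.011, -0.007]
ft_force: [1.6, -0.3, 0.4]
grip_width: 0.0853
```

Call:
jog_arm --deltas '[[[15,-45,0,0,0,-6,85],[15,-45,0,0,0,-6,85],[0,-20,0,0,0,0,85],[0,0,0,0,0,0,85]]]'

```text
clock: 3.85
eef_pos: [0.5136, -0.2067, 0.2019]
tool_rot: [-0.162, 0.987, 0.013, -0.012]
ft_force: [0.1, -0.1, 0.0]
grip_width: 0.0851
```

Run:
```python
from h import *
o=get_obs();print(o["clock"],o["eef_pos"],o["tool_rot"])
im=camera("wrist")[:,:,::-1];np.savez("w2.npz",p=o["eef_pos"],q=o["tool_rot"])
cv2.imwrite("pics/w2.png",im)
c=cv2.convertScaleAbs(im[90:390,130:430],alpha=1.5)
cv2.imwrite("pics/w2c.png",cv2.resize(c,None,fx=2,fy=2,interpolation=cv2.INTER_CUBIC))
```

```text
3.85 [ 0.51361445 -0.2066816   0.20193676] [-0.16205537  0.98662013  0.01330059 -0.01191102]
```

View pics/w2c.png

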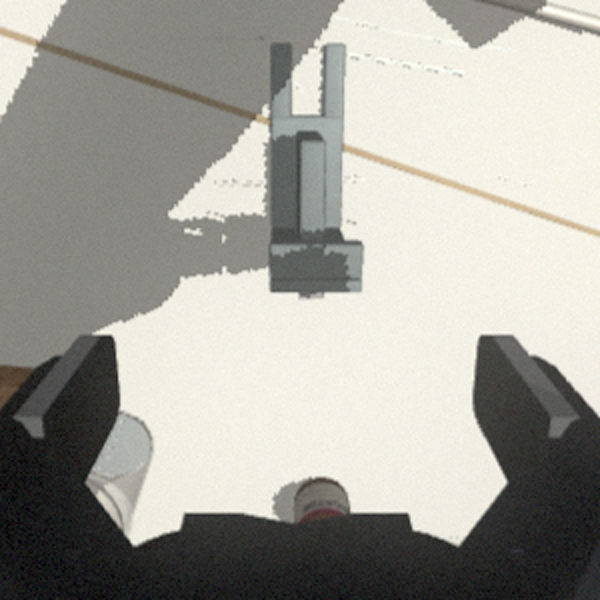

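Run:
```python
from h import *
from scipy.optimize import least_squares
d=np.load("w2.npz");o=dict(eef_pos=d["p"],tool_rot=d["q"]);C=cam("wrist",o)
obs=np.array([(270,243),(362,243),(270,291),(362,291),(271,43),(346,43),(302,140),(326,140)])/2+[130-.25,90-.25]
L=np.array([(-22,-20,100),(-22,20,100),(0,-20,100),(0,20,100),(-108,-20,8),(-108,20,8),(-62,-6,66),(-62,6,66)])/1000
f=lambda p:R.from_euler("z",p[2]).apply(L)+[p[0],p[1],0]
r=lambda p:(proj(C,f(p))-obs).ravel()
s=least_squares(r,[.5,-.2,.3],loss="soft_l1");p=s.x
print(p,np.degrees(p[2]),r(p).reshape(-1,2).round(1).tolist())
Rt=R.from_quat(o["tool_rot"]);Rd=R.from_euler("z",p[2])*R.from_euler("y",np.pi)
print("rot needed tool deg",np.degrees((Rt.inv()*Rd).as_rotvec()))
g=R.from_euler("z",p[2]).apply([-.036,0,.031])+[p[0],p[1],0]
print("TCP target",g,"tool delta mm (in final frame)",1000*Rd.inv().apply(g-o["eef_pos"]))
```

```text
[ 0.53005886 -0.18981843  0.3169104 ] 18.157628651339582 [[-0.3, -0.1], [0.9, -0.1], [-0.2, 0.6], [0.0, 0.4], [0.1, -0.5], [-0.0, -0.1], [-0.7, -0.2], [0.3, -0.1]]
rot needed tool deg [ 1.72051058 -1.10736773  0.4977532 ]
TCP target [ 0.49585156 -0.20103719  0.031     ] tool delta mm (in final frame) [ 15.11936573  10.89882413 170.93676444]
```

Call:
jog_arm --deltas '[[[15,11,0,1.7,-1.1,0.5,85],[0,0,40,0,0,0,85],[0,0,40,0,0,0,85],[0,0,0,0,0,0,85]]]'

```text
clock: 4.3
eef_pos: [0.4939, -0.1927, 0.1258]
tool_rot: [-0.162, 0.987, -0.001, 0.003]
ft_force: [-0.7, 0.4, -0.5]
grip_width: 0.0848
```

```bash
cat > to.py <<'E'
import sys
from h import *
# usage: to.py x y z yaw  -> tool-frame delta
x,y,z,w=map(float,sys.argv[1:5]);o=get_obs()
Rt=R.from_quat(o["tool_rot"]);Rd=R.from_euler("z",w)*R.from_euler("y",np.pi)
print(o["clock"],o["eef_pos"].round(4),o["ft_force"].round(1),o["grip_width"])
print("rot",np.degrees((Rt.inv()*Rd).as_rotvec()).round(2),"mm",(1000*Rt.inv().apply(np.array([x,y,z])-o["eef_pos"])).round(1))
E
python3 to.py .4959 -.2010 .031 .3169
```

```text
4.3 [ 0.4939 -0.1927  0.1258] [-0.7  0.4 -0.5] 0.08478245703723973
rot [-0.16  0.35  0.46] mm [ 1.4 -8.2 94.8]
```

Call:
jog_arm --deltas '[[[1.4,-8.2,0,0,0,0.4,85],[0,0,30,0,0,0,85],[0,0,30,0,0,0,85],[0,0,0,0,0,0,85]]]'

```text
clock: 4.7
eef_pos: [0.5012, -0.2001, 0.0748]
tool_rot: [-0.161, 0.987, -0.005, 0.009]
ft_force: [-0.5, 0.6, 0.1]
grip_width: 0.0847
```

```bash
python3 to.py .4959 -.2010 .031 .3169
```

```text
4.7 [ 0.5012 -0.2001  0.0748] [-0.5  0.6  0.1] 0.0847051749522145
rot [-0.69  0.97  0.35] mm [ 6.   1.4 43.7]
```

Call:
jog_arm --deltas '[[[6,1.4,20,-0.6,0.9,0.3,85],[0,0,12,0,0,0,85],[0,0,0,0,0,0,85]]]'

```text
clock: 5.0
eef_pos: [0.4996, -0.2023, 0.047]
tool_rot: [-0.158, 0.987, -0.003, 0.004]
ft_force: [-0.9, 0.5, 0.8]
grip_width: 0.0848
```

```bash
python3 to.py .4959 -.2010 .031 .3169
```

```text
5.0 [ 0.4996 -0.2023  0.047 ] [-0.9  0.5  0.8] 0.08482876513447352
rot [-0.41  0.44  0.07] mm [ 3.2  2.5 16. ]
```

Call:
jog_arm --deltas '[[[4,2.5,10,-0.4,0.4,0,85],[1,0,7,0,0,0,85],[0,0,0,0,0,0,85]]]'

```text
clock: 5.3
eef_pos: [0.4951, -0.2021, 0.0304]
tool_rot: [-0.158, 0.987, -0.001, 0.001]
ft_force: [0.1, -0.7, 0.4]
grip_width: 0.0847
```

```bash
python3 to.py .4959 -.2010 .031 .3169
```

```text
5.3 [ 0.4951 -0.2021  0.0304] [ 0.1 -0.7  0.4] 0.08474457499130639
rot [-0.08  0.13  0.06] mm [-1.1  0.8 -0.6]
```

Call:
jog_arm --deltas '[[[0,0,0,0,0,0,0],[0,0,0,0,0,0,0],[0,0,0,0,0,0,0],[0,0,0,0,0,0,0],[0,0,0,0,0,0,0]]]'

```text
clock: 5.8
eef_pos: [0.4951, -0.2021, 0.0311]
tool_rot: [-0.158, 0.987, -0.001, 0.001]
ft_force: [0.3, 2.4, -0.3]
grip_width: 0.0121
```

Call:
jog_arm --deltas '[[[0,0,0,0,0,0,0],[0,0,0,0,0,0,0],[0,0,0,0,0,0,0],[0,0,0,0,0,0,0],[0,0,0,0,0,0,0]]]'

```text
clock: 6.3
eef_pos: [0.4952, -0.2022, 0.0312]
tool_rot: [-0.158, 0.987, -0.001, 0.002]
ft_force: [0.5, 0.5, -0.2]
grip_width: 0.0112
```

Run:
```python
from h import *
o=get_obs();print({k:np.round(v,4) for k,v in o.items()})
np.savez("grasp.npz",p=o["eef_pos"],q=o["tool_rot"])
```

```text
{'clock': np.float64(6.3), 'joint_pos': array([-3.879e-01,  4.771e-01, -2.125e-01,  8.779e-01,  5.000e-04,
       -7.058e-01]), 'joint_vel': array([-0.0006, -0.0021,  0.0009, -0.0007,  0.0006,  0.0006]), 'tau': array([ 6.39000e-02, -4.34605e+01,  2.04694e+01, -1.07900e-01,
        1.20000e-02,  1.00000e-04]), 'eef_pos': array([ 0.4952, -0.2022,  0.0312]), 'tool_rot': array([-1.583e-01,  9.874e-01, -6.000e-04,  1.500e-03]), 'ft_force': array([ 0.5487,  0.5081, -0.1854]), 'ft_torque': array([-0.0077,  0.0539,  0.    ]), 'grip_width': np.float64(0.0112)}
```

Call:
jog_arm --deltas '[[[0,0,-25,0,0,0,0],[0,0,-35,0,0,0,0],[0,0,-35,0,0,6.3,0],[0,0,-25,0,0,6.3,0],[0,0,0,0,0,6.3,0]]]'

```text
clock: 6.8
eef_pos: [0.492, -0.2009, 0.1517]
tool_rot: [0.012, 1.0, 0.001, -0.003]
ft_force: [0.2, 0.3, -2.4]
grip_width: 0.0112
```

```bash
python3 to.py .540 .113 .1367 -.0108
```

```text
6.8 [ 0.492  -0.2009  0.1517] [ 0.2  0.3 -2.4] 0.01115636620986205
rot [ 0.16 -0.32 -0.74] mm [-40.6 314.9  15.6]
```

Call:
jog_arm --deltas '[[[0,45,0,0,0,0,0],[0,45,0,0,0,0,0],[0,45,0,0,0,0,0],[0,45,0,0,0,0,0],[0,45,0,0,0,0,0]]]'

```text
clock: 7.3
eef_pos: [0.4996, 0.0242, 0.1521]
tool_rot: [0.02, 1.0, 0.0, -0.001]
ft_force: [0.5, 0.6, -1.6]
grip_width: 0.0112
```

Call:
jog_arm --deltas '[[[0,40,0,0,0,0,0],[0,30,0,0,0,0,0],[0,0,0,0,0,0,0]]]'

```text
clock: 7.6
eef_pos: [0.5009, 0.1024, 0.1509]
tool_rot: [0.016, 1.0, 0.001, -0.002]
ft_force: [0.0, -0.6, -2.3]
grip_width: 0.0113
```

```bash
python3 to.py .540 .113 .1367 -.0108
```

```text
7.6 [0.5009 0.1024 0.1509] [ 0.  -0.6 -2.3] 0.011276559015008118
rot [ 0.1  -0.24 -1.24] mm [-38.8  11.9  14.1]
```

Call:
jog_arm --deltas '[[[-20,6,7,0.1,-0.2,-0.6,0],[-18,6,7,0,0,-0.6,0],[0,0,0,0,0,0,0]]]'

```text
clock: 7.9
eef_pos: [0.5384, 0.1141, 0.1354]
tool_rot: [0.004, 1.0, -0.001, -0.002]
ft_force: [0.6, -0.2, -2.3]
grip_width: 0.0114
```

```bash
python3 to.py .540 .113 .1367 -.0108
python3 - <<'E'
from h import *
o=get_obs();a=camera("wrist")[:,:,::-1];b=camera("side")[:,:,::-1]
np.savez("w3.npz",p=o["eef_pos"],q=o["tool_rot"])
cv2.imwrite("pics/w3.png",a);cv2.imwrite("pics/s3.png",b)
A=cv2.resize(a[120:420,140:420],None,fx=1.43,fy=2,interpolation=cv2.INTER_CUBIC)
A=cv2.resize(a[120:420,140:420],(400,428));B=cv2.resize(b[100:207,230:330],(400,428),interpolation=cv2.INTER_CUBIC)
cv2.imwrite("pics/c3.png",np.hstack([A,B]))
E
```

```text
7.9 [0.5384 0.1141 0.1354] [ 0.6 -0.2 -2.3] 0.011436315951882917
rot [-0.1  -0.19  0.18] mm [-1.6 -1.  -1.3]
```

View pics/c3.png

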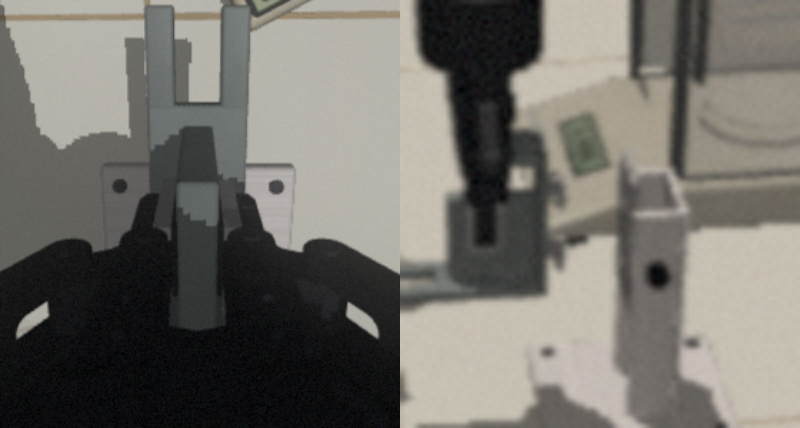

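Wrist tile: the bracket foot (147–249, centre 198) lines up with the base plate (103–295, centre 199). Side tile: both tabs are at about (555,190) and (555,245), still short of the strip. Approaching.

Call:
jog_arm --deltas '[[[-15,-1,-1.3,0,-0.2,0.2,0],[-14,0,0,0,0,0,0],[0,0,0,0,0,0,0]]]'

```text
clock: 8.3
eef_pos: [0.5632, 0.1094, 0.1375]
tool_rot: [0.007, 1.0, -0.002, -0.002]
ft_force: [1.2, 0.4, -2.0]
grip_width: 0.0117
```

```bash
python3 to.py .570 .1125 .1367 -.0108
```

```text
8.3 [0.5632 0.1094 0.1375] [ 1.2  0.4 -2. ] 0.011735896998043836
rot [-0.2  -0.28 -0.23] mm [-6.7  3.2  0.8]
```

Call:
jog_arm --deltas '[[[-7,3.2,0.8,-0.2,-0.3,-0.2,0],[-3,0,0,0,0,0,0],[0,0,0,0,0,0,0]]]'

```text
clock: 8.6
eef_pos: [0.5716, 0.1113, 0.137]
tool_rot: [0.006, 1.0, -0.0, -0.001]
ft_force: [-0.2, 0.4, -3.7]
grip_width: 0.0112
```

```bash
python3 to.py .578 .1124 .1367 -.0108
```

```text
8.6 [0.5716 0.1113 0.137 ] [-0.2  0.4 -3.7] 0.011225718952728544
rot [-0.   -0.07 -0.11] mm [-6.4  1.2  0.3]
```

Now feel forward in small steps.

Call:
jog_arm --deltas '[[[-3,1.2,0.3,0,0,0,0],[-2,0,0,0,0,0,0],[-2,0,0,0,0,0,0]]]'

```text
clock: 8.9
eef_pos: [0.578, 0.1125, 0.1368]
tool_rot: [0.006, 1.0, -0.0, -0.001]
ft_force: [0.3, -0.2, -2.2]
grip_width: 0.0112
```

Call:
jog_arm --deltas '[[[-2,0,0,0,0,0,0],[0,0,0,0,0,0,0]]]'

```text
clock: 9.1
eef_pos: [0.5804, 0.1126, 0.1368]
tool_rot: [0.006, 1.0, -0.0, -0.001]
ft_force: [-0.3, -0.5, -2.1]
grip_width: 0.0114
```

Call:
jog_arm --deltas '[[[-2,0,0,0,0,0,0],[0,0,0,0,0,0,0]]]'

```text
clock: 9.3
eef_pos: [0.5825, 0.1126, 0.1367]
tool_rot: [0.006, 1.0, -0.0, -0.001]
ft_force: [0.8, -1.0, -2.4]
grip_width: 0.011
```

```bash
python3 to.py .593 .1124 .1367 -.0108
```

```text
9.3 [0.5825 0.1126 0.1367] [ 0.8 -1.  -2.4] 0.011032634015073973
rot [-0.01 -0.13 -0.08] mm [-10.5  -0.1  -0. ]
```

Call:
jog_arm --deltas '[[[-2,0,0,0,0,0,0],[0,0,0,0,0,0,0]]]'

```text
clock: 9.5
eef_pos: [0.5846, 0.1126, 0.1366]
tool_rot: [0.006, 1.0, -0.0, -0.001]
ft_force: [-0.1, -0.2, -2.3]
grip_width: 0.0114
```

Call:
jog_arm --deltas '[[[-1.5,0,0,0,0,0,0],[0,0,0,0,0,0,0]]]'

```text
clock: 9.7
eef_pos: [0.5862, 0.1126, 0.1366]
tool_rot: [0.006, 1.0, -0.0, -0.001]
ft_force: [0.3, 0.0, -2.2]
grip_width: 0.0113
```

Call:
jog_arm --deltas '[[[-1.5,0,0,0,0,0,0],[0,0,0,0,0,0,0]]]'

```text
clock: 9.9
eef_pos: [0.5876, 0.1125, 0.1365]
tool_rot: [0.006, 1.0, -0.0, -0.001]
ft_force: [-0.2, -0.7, -2.1]
grip_width: 0.0111
```

Call:
jog_arm --deltas '[[[-1.5,0,0,0,0,0,0],[0,0,0,0,0,0,0]]]'

```text
clock: 10.1
eef_pos: [0.5874, 0.1125, 0.1364]
tool_rot: [0.006, 1.0, -0.0, -0.003]
ft_force: [1.0, 0.1, -2.0]
grip_width: 0.0112
```

Call:
jog_arm --deltas '[[[-1.5,0,0,0,0,0,0],[0,0,0,0,0,0,0]]]'

```text
clock: 10.3
eef_pos: [0.5873, 0.1125, 0.1363]
tool_rot: [0.006, 1.0, -0.0, -0.005]
ft_force: [-0.1, -0.8, -2.7]
grip_width: 0.0109
```

Call:
jog_arm --deltas '[[[-1,0,0,0,0,0,0],[0,0,0,0,0,0,0]]]'

```text
clock: 10.5
eef_pos: [0.5873, 0.1125, 0.1363]
tool_rot: [0.006, 1.0, -0.0, -0.006]
ft_force: [-1.6, -0.3, -1.1]
grip_width: 0.0114
```

Call:
jog_arm --deltas '[[[-1,0,0,0,0,0,0],[0,0,0,0,0,0,0]]]'

```text
clock: 10.7
eef_pos: [0.5872, 0.1125, 0.1363]
tool_rot: [0.006, 1.0, -0.0, -0.007]
ft_force: [-1.8, -0.1, -1.5]
grip_width: 0.0114
```

```bash
python3 to.py .587 .1124 .1367 -.0108
python3 - <<'E'
from h import *
b=camera("side")[:,:,::-1];cv2.imwrite("pics/s4.png",b)
B=cv2.resize(b[105:185,240:330],None,fx=8,fy=7.4,interpolation=cv2.INTER_CUBIC)
cv2.imwrite("pics/c4.png",cv2.convertScaleAbs(B,alpha=1.5))
E
```

```text
10.7 [0.5872 0.1125 0.1363] [-1.8 -0.1 -1.5] 0.01143692204736418
rot [-0.04 -0.83 -0.04] mm [ 0.2 -0.1 -0.4]
```

View pics/c4.png

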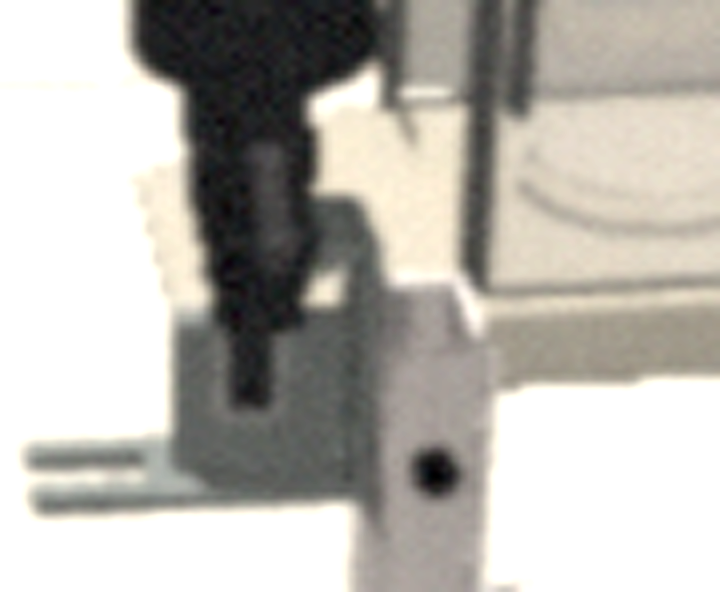

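The side view shows the flange rear edge (~378) right up against the channel's front edge, with no 13 mm gap (it would be about 55 px here). So the tabs went through and the flange is flush. I'll level the pitch and start down gently.

Call:
jog_arm --deltas '[[[0.5,0,0,0,-0.8,0,0],[-1,0,0,0,0,0,0]]]'

```text
clock: 10.95
eef_pos: [0.588, 0.1125, 0.1362]
tool_rot: [0.006, 1.0, -0.0, 0.001]
ft_force: [-8.1, 0.0, 2.2]
grip_width: 0.0111
```

Call:
jog_arm --deltas '[[[-0.3,0,1.5,0,0,0,0],[-0.3,0,1.5,0,0,0,0]]]'

```text
clock: 11.15
eef_pos: [0.5879, 0.1125, 0.1334]
tool_rot: [0.006, 1.0, -0.0, 0.0]
ft_force: [-4.4, -0.6, 0.3]
grip_width: 0.0112
```

Call:
jog_arm --deltas '[[[-0.3,0,1.5,0,0,0,0]]]'

```text
clock: 11.25
eef_pos: [0.5879, 0.1125, 0.1319]
tool_rot: [0.006, 1.0, -0.0, -0.0]
ft_force: [-5.1, 0.5, 0.3]
grip_width: 0.0113
```

```bash
python3 to.py .587 .1124 .1247 -.0108
```

```text
11.25 [0.5879 0.1125 0.1319] [-5.1  0.5  0.3] 0.011262339347502976
rot [-0.03 -0.   -0.04] mm [ 0.9 -0.1  7.2]
```

Call:
jog_arm --deltas '[[[-0.3,0,1.5,0,0,0,0]]]'

```text
clock: 11.35
eef_pos: [0.5878, 0.1124, 0.1302]
tool_rot: [0.006, 1.0, -0.0, -0.0]
ft_force: [-5.3, -0.5, -0.4]
grip_width: 0.0113
```

Call:
jog_arm --deltas '[[[-0.3,0,1.5,0,0,0,0]]]'

```text
clock: 11.45
eef_pos: [0.5879, 0.1124, 0.1288]
tool_rot: [0.006, 1.0, -0.0, -0.001]
ft_force: [-7.5, 0.2, 4.3]
grip_width: 0.0113
```

Call:
jog_arm --deltas '[[[-0.3,0,1.5,0,0,0,0]]]'

```text
clock: 11.55
eef_pos: [0.5879, 0.1125, 0.128]
tool_rot: [0.006, 1.0, -0.0, -0.001]
ft_force: [-7.7, 0.9, 6.6]
grip_width: 0.0118
```

Call:
jog_arm --deltas '[[[-0.3,0,1.5,0,0,0,0]]]'

```text
clock: 11.65
eef_pos: [0.5879, 0.1125, 0.1275]
tool_rot: [0.006, 1.0, -0.0, -0.001]
ft_force: [-9.5, -1.4, 8.1]
grip_width: 0.0114
```

Call:
jog_arm --deltas '[[[0,0,2,0,0,0,0]]]'

```text
clock: 11.75
eef_pos: [0.5879, 0.1125, 0.127]
tool_rot: [0.006, 1.0, -0.0, 0.0]
ft_force: [-8.4, -0.8, 7.7]
grip_width: 0.0112
```

Call:
jog_arm --deltas '[[[0,0,2,0,0,0,0]]]'

```text
clock: 11.85
eef_pos: [0.588, 0.1126, 0.1265]
tool_rot: [0.006, 1.0, 0.0, 0.001]
ft_force: [-8.4, -0.5, 7.6]
grip_width: 0.011
```

Call:
jog_arm --deltas '[[[0,0,2,0,0,0,0]]]'

```text
clock: 11.95
eef_pos: [0.588, 0.1126, 0.1261]
tool_rot: [0.006, 1.0, 0.0, 0.001]
ft_force: [-6.8, 0.1, 8.0]
grip_width: 0.0107
```

Call:
jog_arm --deltas '[[[0,0,2.5,0,0,0,0],[0,0,2.5,0,0,0,0]]]'

```text
clock: 12.15
eef_pos: [0.588, 0.1127, 0.1247]
tool_rot: [0.006, 1.0, 0.001, 0.002]
ft_force: [-8.0, -1.4, 10.2]
grip_width: 0.0114
```

Call:
jog_arm --deltas '[[[0,0,3,0,0,0,0]]]'

```text
clock: 12.25
eef_pos: [0.5879, 0.1129, 0.1239]
tool_rot: [0.006, 1.0, 0.001, 0.003]
ft_force: [-9.3, -0.4, 11.7]
grip_width: 0.0114
```

Call:
jog_arm --deltas '[[[0,0,3,0,0,0,0]]]'

```text
clock: 12.35
eef_pos: [0.5879, 0.1129, 0.1232]
tool_rot: [0.006, 1.0, 0.001, 0.004]
ft_force: [-10.4, -0.3, 13.0]
grip_width: 0.0113
```

Call:
jog_arm --deltas '[[[0,0,3,0,0,0,0]]]'

```text
clock: 12.45
eef_pos: [0.5879, 0.1129, 0.123]
tool_rot: [0.006, 1.0, 0.001, 0.005]
ft_force: [-11.2, -1.1, 16.5]
grip_width: 0.0114
```

Call:
jog_arm --deltas '[[[0,0,3,0,0,0,0],[0,0,3,0,-0.3,0,0]]]'

```text
clock: 12.65
eef_pos: [0.5877, 0.1129, 0.1227]
tool_rot: [0.006, 1.0, 0.002, 0.009]
ft_force: [-9.8, -0.9, 13.7]
grip_width: 0.0112
```

Call:
jog_arm --deltas '[[[0,0,0,0,0,0,0],[0,0,0,0,0,0,60],[0,0,0,0,0,0,60],[0,0,0,0,0,0,60],[0,0,0,0,0,0,60]]]'

```text
clock: 13.15
eef_pos: [0.5906, 0.1135, 0.1237]
tool_rot: [0.006, 1.0, 0.002, 0.012]
ft_force: [0.2, -0.3, -0.1]
grip_width: 0.0599
```

Call:
jog_arm --deltas '[[[0,0,0,0,0,0,60],[0,0,0,0,0,0,60]]]'

```text
clock: 13.35
eef_pos: [0.5924, 0.1134, 0.124]
tool_rot: [0.006, 1.0, 0.002, 0.014]
ft_force: [-0.8, -0.0, -0.7]
grip_width: 0.06
```

Call:
jog_arm --deltas '[[[3,0,-15,0,0,0,60],[0,0,-40,0,-1.6,0,60],[0,0,-40,0,0,0,30],[0,0,-25,0,0,0,0],[0,0,0,0,0,0,0]]]'

```text
clock: 13.85
eef_pos: [0.5839, 0.1125, 0.2514]
tool_rot: [0.006, 1.0, 0.002, 0.029]
ft_force: [0.5, 1.1, 0.4]
grip_width: 0.0164
```

Call:
jog_arm --deltas '[[[0,0,0,0,0,0,0],[0,0,0,0,0,0,0],[0,0,0,0,0,0,0],[0,0,0,0,0,0,0]]]'

```text
clock: 14.25
eef_pos: [0.5829, 0.1122, 0.2503]
tool_rot: [0.006, 1.0, 0.002, 0.028]
ft_force: [0.2, 0.1, 0.5]
grip_width: 0.0001
```

```bash
python3 to.py .613 .1125 .205 -.0108
python3 - <<'E'
from h import *
b=camera("side")[:,:,::-1];cv2.imwrite("pics/s5.png",b)
B=cv2.resize(b[105:185,240:330],None,fx=8,fy=7.4,interpolation=cv2.INTER_CUBIC)
cv2.imwrite("pics/c5.png",cv2.convertScaleAbs(B,alpha=1.5))
E
```

```text
14.25 [0.5829 0.1122 0.2503] [0.2 0.1 0.5] 5.328910175955138e-05
rot [ 0.21  3.25 -0.11] mm [-27.5   0.5  46.9]
```

View pics/c5.png

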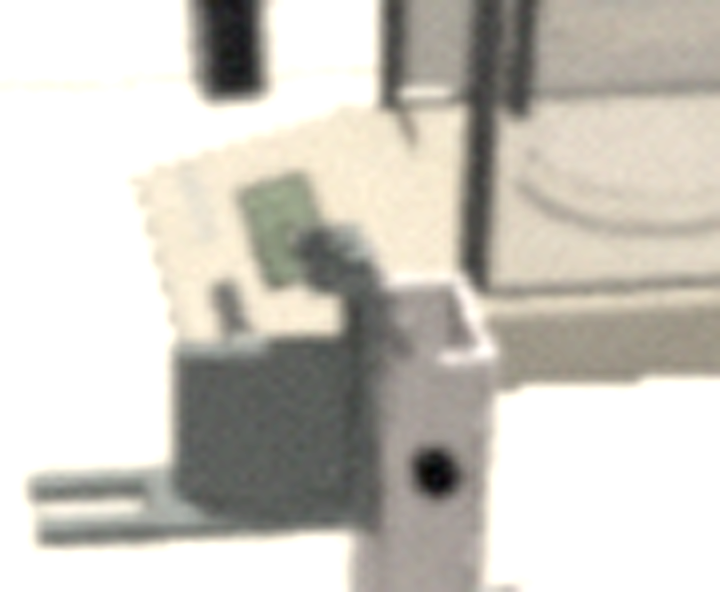

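Bracket hangs free, flange against the strip, lowered by ~4 px (≈13 mm). Now the confirming press on the ledge.

Call:
jog_arm --deltas '[[[-13,0,5,0.2,3.2,0,0],[-14,0.5,20,0,0,0,0],[0,0,15,0,0,0,0],[0,0,0,0,0,0,0]]]'

```text
clock: 14.7
eef_pos: [0.6078, 0.1119, 0.205]
tool_rot: [0.006, 1.0, -0.001, -0.005]
ft_force: [-0.1, -0.2, -0.3]
grip_width: -0.0002
```

```bash
python3 to.py .613 .1125 .196 -.0108
```

```text
14.7 [0.6078 0.1119 0.205 ] [-0.1 -0.2 -0.3] -0.00017399717748081328
rot [-0.1  -0.62 -0.1 ] mm [-5.2  0.7  8.9]
```

Call:
jog_arm --deltas '[[[-5,0.7,5,0,-0.6,0,0],[0,0,3,0,0,0,0]]]'

```text
clock: 14.9
eef_pos: [0.613, 0.1125, 0.1963]
tool_rot: [0.006, 1.0, -0.001, -0.0]
ft_force: [-0.7, -0.8, 0.0]
grip_width: 0.0
```

Call:
jog_arm --deltas '[[[0,0,2,0,0,0,0],[0,0,2,0,0,0,0]]]'

```text
clock: 15.1
eef_pos: [0.6131, 0.1127, 0.1929]
tool_rot: [0.006, 1.0, -0.001, 0.0]
ft_force: [-1.9, 0.4, 6.5]
grip_width: -0.0002
```

Call:
jog_arm --deltas '[[[0,0,2,0,0,0,0]]]'

```text
clock: 15.2
eef_pos: [0.6132, 0.1128, 0.1927]
tool_rot: [0.006, 1.0, -0.001, 0.001]
ft_force: [-2.5, 0.1, 9.8]
grip_width: -0.0
```

Call:
jog_arm --deltas '[[[0,0,2,0,0,0,0]]]'

```text
clock: 15.3
eef_pos: [0.6132, 0.1128, 0.1927]
tool_rot: [0.006, 1.0, -0.0, 0.002]
ft_force: [-3.1, -0.5, 6.7]
grip_width: 0.0001
```

Call:
jog_arm --deltas '[[[0,0,4,0,0,0,0]]]'

```text
clock: 15.4
eef_pos: [0.6132, 0.1129, 0.1921]
tool_rot: [0.006, 1.0, -0.0, 0.004]
ft_force: [-7.4, -1.2, 19.1]
grip_width: -0.0
```

Call:
jog_arm --deltas '[[[0,0,5,0,0,0,0]]]'

```text
clock: 15.5
eef_pos: [0.6133, 0.1129, 0.1921]
tool_rot: [0.006, 1.0, 0.0, 0.006]
ft_force: [-8.6, -2.2, 23.5]
grip_width: 0.0001
```

Call:
jog_arm --deltas '[[[0,0,5,0,0,0,0]]]'

```text
clock: 15.6
eef_pos: [0.6133, 0.113, 0.1921]
tool_rot: [0.006, 1.0, 0.001, 0.008]
ft_force: [-6.6, -0.8, 16.6]
grip_width: 0.0001
```

Hard stop at z=0.1921 with 17–24 N. Retracting.

Call:
jog_arm --deltas '[[[0,0,-10,0,0,0,0],[0,0,-40,0,1,0,0],[20,0,-40,0,0,0,0],[40,0,0,0,0,0,0],[0,0,0,0,0,0,0]]]'

```text
clock: 16.1
eef_pos: [0.5482, 0.113, 0.2868]
tool_rot: [0.006, 1.0, 0.001, -0.002]
ft_force: [-0.6, -0.7, -1.3]
grip_width: 0.0001
```

Run:
```python
from h import *
o=get_obs();print(o["eef_pos"],o["ft_force"])
a=camera("wrist")[:,:,::-1];b=camera("side")[:,:,::-1];t=camera("top")[:,:,::-1]
A=cv2.resize(a,(400,300));B=cv2.resize(b[105:165,245:325],(400,300),interpolation=cv2.INTER_CUBIC)
T=cv2.resize(t[120:270,160:420],(400,231));S=cv2.resize(b[100:360,170:430],(400,231))
cv2.imwrite("pics/c6.png",np.vstack([np.hstack([A,B]),np.hstack([T,S])]))
for n,c in [("beaker","top"),("dropper","top"),("crucible_block","top"),("timer","top")]:
    print(n,[(round(d["conf"],2),np.round(d["at"]).tolist()) for d in masks_of(n,c)][:2])
```

```text
[0.54823389 0.11298928 0.28681826] [-0.61572395 -0.7095406  -1.26098572]
beaker [(0.92, [349.0, 158.0]), (0.23, [219.0, 168.0])]
dropper [(0.44, [297.0, 154.0])]
crucible_block []
timer [(0.63, [188.0, 249.0])]
```

View pics/c6.png

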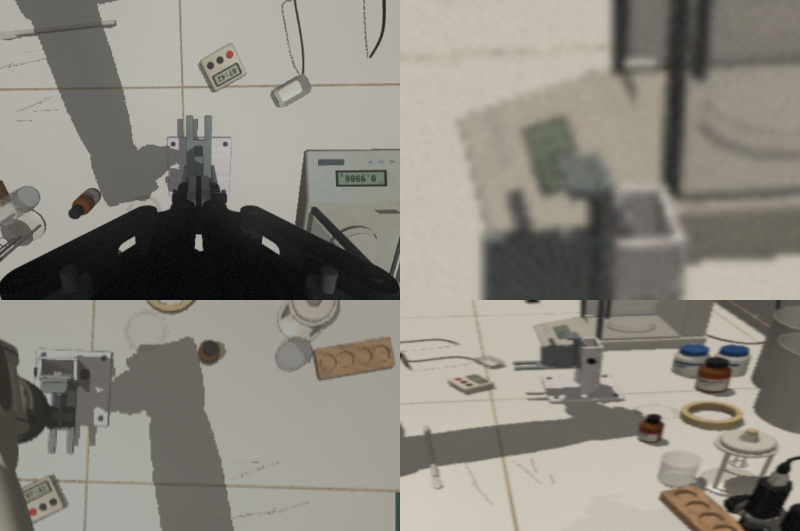

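The bracket is mounted level and flush with the robot clear of it, and the bystanders are where they were.

```bash
python3 -c "
from workcell import *
print(job_done())"
```

```text
the job is handed in; nothing more can be done
None
```

The bracket is mounted on the stand with both hooks pressed down to a hard stop, and the gripper is clear of it. I handed the job in at about 16 s.

- **Finding the slots:** one wrist picture put the slots about 8.5 mm above nominal. The final seating height suggests about 7 mm, which is within the fit's error of roughly 2 mm.
- **Inserting:** I gripped the web and the tabs went through on the first try. Forward force readings stayed at about 8 N until the flange stopped, and the side camera showed it flush.
- **Uncertainty:** flushness rests on that picture. The arm stopped about 5 mm before the estimated flush position, while the estimated error was 3 mm.
- **Seating:** the wedges resisted from about 7 mm above the stop. I pressed down with up to about 16 N, with up to about 11 N against the stand at the same time, then let go. A second press on the ledge moved the bracket about 0.6 mm and then stopped hard. The highest readings there were 23.5 N down and about 25 N combined, so that press was right at the 25 N limit.
- **Last checks:** the final pictures show the bracket level on the stand and the robot not touching anything. The beaker, dropper and timer were found within a few pixels of their starting places. The network missed the crucible block in the last top view, but it is visible there and looks undisturbed. I could not read the wedge positions directly.

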